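# Take the check weight off the safety hook and stand it on the balance

## Robot

A 7-joint arm with a two-finger parallel gripper is mounted at the origin on the work surface. World frame = base frame: x ahead of the robot, y to its left, z up, the work surface at z = 0. Lengths are in mm, angles in rad, forces in N, time in s.
With the tool pointing down it reaches from about 400 to 875 mm from the base axis. Payload 4.4 kg.
Tool frame: the origin (TCP) lies between the finger pads; the fingertips stand ctrl.tcp_to_tips ahead of it and the grasp point (between the pads) lies 8 mm behind it (ctrl.tcp_to_tips is the distance from the TCP to the fingertips, in mm); z points along the fingers, y is the direction in which the jaws open and shut (so a half turn about z gives the same grasp; the last joint's range is limited). The gripper opens to 85 mm and grips with 20 to 120 N. Pads are 22 mm wide; open, the fingers measure 114 mm over their backs; the gripper's body (76 mm by 85 mm) begins 54 mm behind the grasp point. The pads swing forward as they close: fully open they stand 13 mm farther back than shut.
Start: joints at [-0.066, 0.628, 0.038, 1.517, -0.027, 0.996, -0.02], TCP at [650.014, 0.027, 242.313] pointing down, gripper open.
Joint ranges: [-3.06, 3.06], [-0.37, 2.12], [-1.25, 1.32], [0.18, 2.47], [-1.1, 4.24], [0.23, 1.98], [-2.94, 2.94]. Speed limits (rad/s): [2.57, 2.57, 3.14, 3.14, 3.14, 3.14, 3.14].

## Interface

Orientations are given as [roll, pitch, yaw] about the fixed x, y, z axes, in that order (R = Rz(yaw) Ry(pitch) Rx(roll)).
In Python, from cell import ctrl gives the robot as it stands.
- The arm moves only by the tool send_rows, never from a script. Its argument "rows" is a list of rows, each an object of numbers: "x", "y", "z": the shift along the world's x, y, z in cm; "roll": the turn about the world's z in degrees; "claw": the closure, from 0 (fully open) to 1 (shut). A call has 1 to 5 rows; each row is the pose to reach, as a shift and turn from the pose commanded when the call began; what a row does not reach only later rows make up. A row lasts 1/12 s, in which the tool goes at most 41.7 mm and 7.16 degrees, less where a joint would pass 70% of its speed; a pose out of reach is approached as far as the arm can. A call with a gripper value outside its range is refused whole. The fingers move at their own pace and stop on an object; the grip force is fixed at half the most. Time passes only in rows, so rows that repeat a pose let the fingers close. It gives the time, the measured TCP pose, the force and the opening at its end, in the units of the state.
- ctrl.read_state(): the state, without advancing time (a new reading comes with each control period).
- ctrl.get_image(name): name is "scene" or "side" or "wrist"; returns (picture, depth): 384x512x3 uint8, blue, green, red; 384x512 float32, mm along the optical axis (not along the pixel's ray), 0 where there is no reading.
- ctrl.get_calibration(name): a dict with "intrinsics" (3x3 intrinsics, pixels), "T" (4x4, takes a point from camera to world coordinates). Camera axes: x right, y down, z forward; pixel columns grow to the right and rows downward; lengths in mm; the calibration is good to about 2 mm. A picture is of the moment at which its call begins: read the wrist's pose just before it. get_calibration takes no time and is no camera call; for the wrist camera it gives the pose at the moment of the call.
- ctrl.finish_job(): hands the job in, once; it reports no verdict.
Trained networks look in the newest picture that a camera, given by its name, has taken for a name from the list of things; names that differ only in an ending like _2 or _b are one class to them, and where a whole thing is asked for, a point or a joint stands for the part that bears it (a point fixed in the world has none). Each returns a list of dicts, best first, with "confidence" (0 to 1); they miss things now and then, are a little off and sometimes report something else, mostly with a low value. They report only what shows in the picture. A call takes as long as a camera call. They do not tell look-alikes from the thing itself.
- ctrl.recognise(camera, query): "uv" ([column, row] in pixels, amid what is visible of it).
- ctrl.regions_of(camera, query): "region" (384x512 bool, what is visible of it) and "uv" ([column, row] in pixels, amid what is visible of it).
- ctrl.place_of(camera, query): "uv" ([column, row] in pixels: a listed point, or the origin of a listed thing).
The state is a dict: "clock": time; "qpos": joint angles; "qd": joint speeds; "tau": joint torques, N m; "eef_pos": TCP position; "tool_rot": TCP orientation; "force": force on the tool from outside, world axes, zero at the start; "torque": the same for the moment, N m; "width": finger opening in mm.
Only numpy, scipy, OpenCV 4.12 (cv2) and the standard library are available. Lean on these libraries where they do the work, as an engineer would, in place of code of your own. Each camera call takes 0.05 s, during which the arm holds its last target. There are 200 camera calls.

## Task

Take the hanging check weight off its safety hook and stand it upright in the middle of the balance pan, then let go. It is locked under the hook's lip: press the sprung keeper open with the weight's own crossbar until the bar is clear of the lip, lift it over the nose and bring it off the front of the hook. Do not force it, set it down gently, keep the gripper off the hook and leave the other things on the bench alone.

Things in the scene. Friction and masses are not known exactly. Their poses are not given: they have to be found in the camera images.
- hook: Safety hook on a bolted-down grey bench stand, foot 180 x 110 mm. Origin on the bench straight below the seated crossbar; x is the press direction, from the nose (at -x, the open front) along the arm to the post (front face at x = 78 mm), z up. Over 25 N between weight and hook damages it
- hook_seat (a point): Fixed point on the hook's arm under the seated bar: top of the steel arm, 137 mm above the bench. The arm is 14 mm wide and 14 mm high and runs along the hook's x. The crossbar lies across it (along y), between the upstanding nose (inner wall at hook x = -6 mm) and the keeper. A spring housing stands on the arm at x = 60 to 88 mm, top z = 157 mm
- hook_lip (a point): Fixed point above the nose, hook x = -12 mm, z = 156 mm: level of the lip's top. The dark steel lip (24 mm wide, underside z = 149 mm) covers the bar; it belongs to a guard screw-set in a 28 mm range, standing firm, setting NOT measured: the lip's rear edge lies at hook x = 2 to 30 mm. Nose and guard reach forward to x = -52 mm at most
- hook_stop (a point): Fixed point at hook x = 29 mm, z = 155 mm: middle of the range of the guard's two stop cheeks, which stand on either side of the keeper (top z = 155 mm). Their front faces are always 13 mm behind the lip's rear edge, so at x = 15 to 43 mm. The 10 mm bar passes upwards only through this 13 mm gap; with the bar just against the cheeks it is 3 mm clear of the lip
- keeper (a joint): Sprung safety keeper, aluminium block 12 mm wide on the arm, sliding along the hook's x between the cheeks (top z = 154 mm). In m: 0 shut (face at hook x = 6 mm, 1 mm behind the seated bar), growing as it is pushed back to the post; the bar meets the cheeks at 9 to 37 mm. The spring gives about 2.5 N at 0, 5.8 N at 37 mm and shuts it again
- weight: Steel check weight, loose, 0.6 to 0.95 kg, hanging 40 mm over the bench. Origin under its centre, z up, y along crossbar and handle. Disc 60 mm across, 30 mm high; on it a shoulder bar 80 x 12 mm, top at 38 mm; from that two 8 mm rods rise at y = -36 and +36 mm and carry crossbar and handle. Up to 40 N on the balance is safe
- weight_handle (a point): Centre of the weight's flat handle, a steel bar 78 mm along the weight's y, 12 mm thick in x, 24 mm high, 157 mm above the weight's underside: grasp it from above across its thickness. It stands 39 mm above the top of the hook's lip
- weight_bar (a point): Centre of the weight's round crossbar (10 mm diameter), 102 mm above its underside, 55 mm below the handle's centre. It clears lip and cheeks after 20 mm of lift; after 44 mm the shoulder meets the arm's underside. Then it must go to about 95 mm in front of the seat (hook -x) before being raised, so that the disc is clear of the nose
- pan (a point): Centre of the balance's round steel pan, on its top face, 68 mm above the bench; the pan is 120 mm across, the balance 250 x 200 mm, its body top at 56 mm, fixed. The weight may stand up to 12 mm off the centre
- beaker: Glass beaker, 68 mm across and 90 mm high, origin under it; leave alone
- jar: White jar, 56 mm across and 85 mm high, origin under it; leave alone
- vial: Small amber vial, 26 mm across and 55 mm high, between hook and balance, origin under it; leave alone
Not all that is in view belongs to the job. Of the things that look like the weight, the smaller one is meant. Several things have the shape of the hook; the one meant has the colours described above.

How it is judged (in metres and radians):
On the way, in this order (a step that is already met when the one before it is completed fails the run):
1. the crossbar, still down on the hook, presses the keeper open (value of joint keeper above 0.004 m and z of weight_bar in the frame of hook below 0.153 m and contact force between weight and hook above 1 N), for 0.1 s.
2. the weight is off the front of the hook and the keeper has shut (x of weight_bar in the frame of hook below -0.04 m and contact force between weight and hook below 0.1 N and value of joint keeper below 0.003 m), for 0.1 s.
At the end, for the whole second after the job is handed in: The weight stands upright (within 0.06 rad) and at rest on the pan, its axis within 12 mm of the pan's centre, its underside within 4 mm of the pan's top; the keeper is shut (under 3 mm) (horizontal distance between weight and pan below 0.012 m and z of weight in the frame of pan between -0.004 and 0.004 m and angle between weight's own z axis and vertical below 0.06 rad and linear speed of weight below 0.02 m/s and value of joint keeper below 0.003 m); the robot touches nothing.
It fails at once if the weight is forced on the hook: more than 25 N between them (contact force between weight and hook above 25 N).
It fails at once if the weight is banged or pressed on the balance: more than 40 N between them (contact force between weight and balance above 40 N).
It fails at once if the gripper touches the hook (over 2 N) (contact force between any of the fingers, the arm and hook above 2 N).
It fails at once if a bystander is moved more than 20 mm (distance of any of beaker, jar, vial from where it was at the start of the episode above 0.02 m).
It also fails if it takes over 72 s, if anything falls off the work surface, if the arm or the gripper's body presses on something with over 40 N, if the wrist force passes 120 N, or if a joint passes its speed limit or range.

## Working session

There is one attempt and no reset: what is moved stays moved. The work goes in short steps, Python scripts to look and compute and a tool call to move; the robot and the scene stay as the last step left them, time stands still between calls to the robot, and variables do not carry over. Pictures are saved under pics/ and viewed, on a budget of 10 in all, crops included, one or two more only if the job needs it, and the job is handed in when it is done.

Besides the shell and the picture viewer there is one more tool, called after "Call:" in YAML: its name, and indented under it one key for each argument. send_rows: Moves the arm, as the interface text tells. Its arguments: {"type":"object","properties":{"rows":{"type":"array"}},"required":["rows"]}

```bash
ls; mkdir -p pics; cat > h.py <<'E'
import numpy as np, cv2
from cell import ctrl
def px2w(cam,uv,d,K=None):
    c=ctrl.get_calibration(cam);K=np.array(c["intrinsics"]);T=np.array(c["T"])
    p=np.linalg.inv(K)@np.array([uv[0],uv[1],1.])*d
    return (T@np.append(p,1))[:3]
def ray_z(cam,uv,z):
    c=ctrl.get_calibration(cam);K=np.array(c["intrinsics"]);T=np.array(c["T"])
    r=T[:3,:3]@np.linalg.inv(K)@np.array([uv[0],uv[1],1.]);o=T[:3,3]
    return o+r*(z-o[2])/r[2]
def cloud(cam,dep):
    c=ctrl.get_calibration(cam);K=np.array(c["intrinsics"]);T=np.array(c["T"])
    v,u=np.mgrid[:384,:512]
    p=np.stack([u,v,np.ones_like(u)],-1)@np.linalg.inv(K).T*dep[...,None]
    return p@T[:3,:3].T+T[:3,3]
def proj(cam,P):
    c=ctrl.get_calibration(cam);K=np.array(c["intrinsics"]);T=np.linalg.inv(np.array(c["T"]))
    q=K@(T@np.append(P,1))[:3];return q[:2]/q[2]
E
python3 - <<'E'
from h import *
print(ctrl.read_state(),ctrl.tcp_to_tips)
ims=[]
for cam in ["scene","side"]:
    im,d=ctrl.get_image(cam);ims.append(im);np.save(cam+"_d.npy",d);cv2.imwrite(cam+"0.png",im)
    for n,z in [("hook",0),("hook_seat",137),("hook_lip",156),("weight",40),("weight_handle",197),("weight_bar",142),("pan",68),("beaker",0),("jar",0),("vial",0)]:
        for r in ctrl.place_of(cam,n)[:4]:
            print(cam,n,np.round(r["uv"]),round(r["confidence"],2),np.round(ray_z(cam,r["uv"],z)))
cv2.imwrite("pics/a.png",cv2.resize(np.hstack(ims),(800,300)))
cv2.imwrite("pics/a.png",np.vstack([ims[0],ims[1]])[:, :]) if 0 else None
E
```

```text
pics
{'clock': 0.0, 'qpos': array([-0.06578745,  0.6293328 ,  0.03844647,  1.51838699, -0.02699476,
        0.99629159, -0.01999164]), 'qd': array([-7.51954853e-05, -1.05373724e-03, -6.81737245e-04,  5.26346654e-04,
        3.02421536e-04, -1.46629167e-03,  2.47961542e-04]), 'tau': array([-1.11932164e-03, -5.63405585e+01,  1.22606792e+00, -1.93450052e+01,
        1.09587883e-02,  1.05136272e-02, -8.84369996e-06]), 'eef_pos': array([6.49388798e+02, 1.65594966e-02, 2.41391720e+02]), 'tool_rot': array([-3.13969235e+00,  3.18296173e-05,  1.57079093e+00]), 'force': array([-0.16842891, -0.81805375,  0.47756713]), 'torque': array([0.00046877, 0.03837406, 0.01128588]), 'width': 85.37027207825561} 11.0
scene hook [304. 154.] 0.92 [414. 403.   0.]
scene hook [274. 189.] 0.81 [486. 188.   0.]
scene hook_seat [306. 122.] 0.9 [414. 402. 137.]
scene hook_seat [275. 159.] 0.87 [502. 182. 137.]
scene hook_seat [333. 231.] 0.49 [842.  84. 137.]
scene hook_lip [300. 113.] 0.96 [378. 411. 156.]
scene hook_lip [273. 152.] 0.87 [492. 184. 156.]
scene weight [263. 228.] 0.82 [636.  16.  40.]
scene weight 
[... 735 characters left out ...]
. 156.] 0.92 [392. 384. 137.]
side hook_seat [217. 178.] 0.59 [497. 182. 137.]
side hook_lip [215. 170.] 0.96 [497. 192. 156.]
side hook_lip [216. 176.] 0.64 [488. 157. 156.]
side hook_lip [152. 145.] 0.6 [375. 426. 156.]
side weight [222. 208.] 0.93 [505. 181.  40.]
side weight [276. 243.] 0.87 [573. -20.  40.]
side weight_handle [279. 169.] 0.97 [617.  55. 197.]
side weight_handle [216. 157.] 0.76 [502. 184. 197.]
side weight_bar [216. 176.] 0.72 [497. 183. 142.]
side weight_bar [280. 194.] 0.68 [608.  28. 142.]
side pan [324. 306.] 0.97 [ 557. -257.   68.]
side beaker [299. 198.] 0.8 [757. 188.   0.]
side jar [376. 268.] 0.59 [ 769. -162.    0.]
side vial [238. 262.] 0.55 [479.  -2.   0.]
```

View pics/a.png

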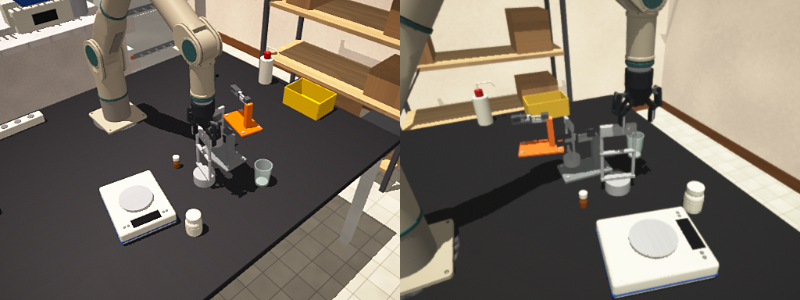

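The two-view agreement puts the grey hook at about (500,184), scene (275,159) and side (217,178). The orange hook, scene (304,122), is the wrong colour. There is a small weight on the grey hook and a bigger one standing at scene (263,228). I'll confirm this in one crop.

```bash
python3 - <<'E'
from h import *
a=cv2.imread("scene0.png")[110:250,220:360];b=cv2.imread("side0.png")[130:260,170:310]
cv2.imwrite("pics/b.png",np.hstack([cv2.resize(a,(400,400),interpolation=2),cv2.resize(b,(400,400),interpolation=2)]))
for cam in ["scene","side"]:
    d=np.load(cam+"_d.npy");P=cloud(cam,d)[d>0]
    def sel(c,r,z0,z1):
        q=P[(np.hypot(P[:,0]-c[0],P[:,1]-c[1])<r)&(P[:,2]>z0)&(P[:,2]<z1)];return q
    for nm,c,r,z0,z1 in [("foot",(510,190),200,6,30),("handle",(500,185),80,188,215),("bigtop",(600,40),70,140,260),("high",(500,185),130,160,186),("arm",(500,185),130,115,158),("disc",(500,185),80,38,75),("pan",(558,-252),100,64,74)]:
        q=sel(c,r,z0,z1)
        if len(q)<5: print(cam,nm,len(q));continue
        rc=cv2.minAreaRect(q[:,:2].astype(np.float32))
        print(cam,nm,len(q),"mean",q.mean(0).round(),"rect",np.round(rc[0]),np.round(rc[1]),round(rc[2],1),"z",q[:,2].min().round(),q[:,2].max().round())
E
```

```text
scene foot 1247 mean [546. 215.  13.] rect [517. 187.] [384. 348.] 67.7 z 6.0 30.0
scene handle 103 mean [507. 197. 201.] rect [505. 195.] [20. 61.] 1.5 z 188.0 212.0
scene bigtop 500 mean [617.  22. 201.] rect [606.  12.] [ 51. 114.] 78.8 z 140.0 259.0
scene high 23 mean [533. 199. 168.] rect [541. 185.] [39. 99.] 68.1 z 160.0 185.0
scene arm 305 mean [562. 180. 141.] rect [542. 190.] [127.  79.] 10.9 z 115.0 158.0
scene disc 99 mean [525. 182.  60.] rect [510. 184.] [43. 56.] 48.1 z 40.0 75.0
scene pan 1122 mean [ 568. -249.   69.] rect [ 566. -248.] [118. 121.] 42.2 z 64.0 74.0
side foot 1434 mean [523. 194.  10.] rect [530. 194.] [207. 397.] 9.8 z 6.0 30.0
side handle 128 mean [498. 174. 200.] rect [500. 181.] [77. 12.] 88.6 z 188.0 208.0
side bigtop 1109 mean [601.  24. 201.] rect [600.  13.] [ 53. 112.] 76.0 z 140.0 259.0
side high 54 mean [499. 170. 174.] rect [499. 183.] [78. 10.] 89.1 z 160.0 186.0
side arm 763 mean [520. 175. 138.] rect [523. 174.] [ 76. 153.] 72.5 z 115.0 158.0
side disc 378 mean [503. 171.  60.] rect [524. 186.] [108.  74.] 15.9 z 38.0 75.0
side pan 2254 mean [ 562. -251.   66.] rect [ 563. -248.] [119. 117.] 61.6 z 64.0 68.0
```

View pics/b.png

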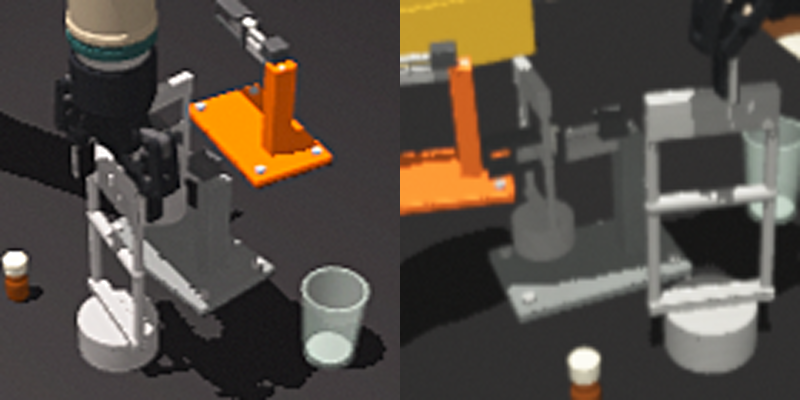

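Confirmed: the small dim weight hangs on the grey hook at about (500,183), with its handle along world y and the post on the +x side. The big one at (600,13) is the decoy. I'll go up and over the hook for a close look from the wrist camera.

Call:
send_rows:
  rows:
    - {"x": 0, "y": 0, "z": 4, "roll": 0, "claw": 0}
    - {"x": 0, "y": 0, "z": 8, "roll": 0, "claw": 0}
    - {"x": -2, "y": 3, "z": 11, "roll": 0, "claw": 0}
    - {"x": -4, "y": 6, "z": 11, "roll": 0, "claw": 0}
    - {"x": -6, "y": 9, "z": 11, "roll": 0, "claw": 0}

```text
clock: 1.52
eef_pos: [590.5, 91.1, 355.1]
tool_rot: [3.136, -0.002, 1.569]
force: [0.3, 0.8, 0.0]
width: 85.5
```

Call:
send_rows:
  rows:
    - {"x": -2, "y": 3, "z": 0, "roll": 0, "claw": 0}
    - {"x": -5, "y": 6, "z": 0, "roll": 0, "claw": 0}
    - {"x": -8, "y": 9.3, "z": 0, "roll": 0, "claw": 0}
    - {"x": -9, "y": 9.3, "z": 0, "roll": 0, "claw": 0}
    - {"x": -9, "y": 9.3, "z": 0, "roll": 0, "claw": 0}

```text
clock: 1.93
eef_pos: [496.6, 186.3, 352.8]
tool_rot: [-3.14, -0.001, 1.578]
force: [0.0, 0.1, 0.3]
width: 85.0
```

```bash
python3 - <<'E'
from h import *
s=ctrl.read_state();print(s["eef_pos"],s["tool_rot"],s["force"],s["clock"])
c=ctrl.get_calibration("wrist");print(np.round(np.array(c["T"]),2).tolist())
out=[]
for cam in ["wrist","side","scene"]:
    im,d=ctrl.get_image(cam);P=cloud(cam,d);ok=d>0
    if cam!="scene": out.append(im)
    for nm,z0,z1 in [("handle",190,213),("lip+",146,159),("foot",4,20)]:
        m=ok&(P[...,2]>z0)&(P[...,2]<z1)&(np.hypot(P[...,0]-530,P[...,1]-183)<(60 if nm!="foot" else 140))
        q=P[m]
        if len(q)<5: continue
        rc=cv2.minAreaRect(q[:,:2].astype(np.float32));print(cam,nm,len(q),np.round(rc[0],1),np.round(rc[1],1),round(rc[2],1),q[:,2].min().round(),q[:,2].max().round(),"x",q[:,0].min().round(),q[:,0].max().round())
    for n,z in [("weight_handle",197),("weight_bar",142),("hook_lip",156),("hook_seat",137),("hook",0)]:
        for r in ctrl.place_of(cam,n)[:3]:
            print(cam,n,np.round(r["uv"]),round(r["confidence"],2),np.round(ray_z(cam,r["uv"],z)))
cv2.imwrite("pics/c.png",cv2.resize(out[0],(800,600)))
cv2.imwrite("side1.png",out[1])
E
```

```text
[496.57467345 186.27963675 352.77028125] [-3.14003309e+00 -1.41884883e-03  1.57771381e+00] [0.04769296 0.10654997 0.30699663] 1.9333
[[1.0, 0.01, 0.0, 496.42], [0.01, -0.95, -0.31, 263.68], [-0.0, 0.31, -0.95, 484.68], [0.0, 0.0, 0.0, 1.0]]
wrist handle 1317 [504.8 183.7] [78.4 12. ] 88.8 190.0 211.0 x 498.0 511.0
wrist lip+ 2040 [530.4 194.2] [ 54.7 119.7] 88.3 146.0 159.0 x 470.0 590.0
wrist foot 5422 [548.9 142.5] [182.1 180.3] 88.7 4.0 20.0 x 460.0 641.0
wrist weight_handle [377. 344.] 0.93 [620.   3. 197.]
wrist weight_handle [268. 176.] 0.67 [506. 182. 197.]
wrist weight_bar [272. 165.] 0.83 [512. 179. 142.]
wrist weight_bar [355. 296.] 0.56 [610.  23. 142.]
wrist hook_lip [254. 167.] 0.63 [494. 179. 156.]
wrist hook_seat [268. 165.] 0.97 [508. 177. 137.]
wrist hook [267. 141.] 0.64 [509. 179.   0.]
side handle 116 [499.  181.2] [76.7 12.5] 89.8 190.0 208.0 x 493.0 505.0
side lip+ 211 [526.1 172.1] [ 73.7 114.4] 71.6 146.0 159.0 x 470.0 586.0
side foot 1095 [543.7 179.1] [112.5 179.6] 89.3 4.0 20.0 x 453.0 633.0
side weight_handle [217. 156.] 0.84 [505. 188. 197.]
side weight_h
[... 631 characters left out ...]
0.0 666.0
scene weight_handle [272. 143.] 0.91 [496. 177. 197.]
scene weight_handle [257. 176.] 0.76 [589.  39. 197.]
scene weight_bar [261. 196.] 0.82 [613.  31. 142.]
scene weight_bar [274. 156.] 0.63 [496. 184. 142.]
scene weight_bar [275. 160.] 0.48 [511. 173. 142.]
scene hook_lip [274. 151.] 0.59 [489. 191. 156.]
scene hook_lip [302. 112.] 0.56 [377. 420. 156.]
scene hook_lip [277. 140.] 0.18 [448. 237. 156.]
scene hook_seat [307. 122.] 0.8 [413. 408. 137.]
scene hook_seat [275. 161.] 0.6 [510. 175. 137.]
scene hook_seat [272. 144.] 0.34 [435. 229. 137.]
scene hook [273. 190.] 0.88 [487. 184.   0.]
scene hook [305. 151.] 0.79 [401. 419.   0.]
scene hook [273. 154.] 0.27 [335. 321.   0.]
```

View pics/c.png

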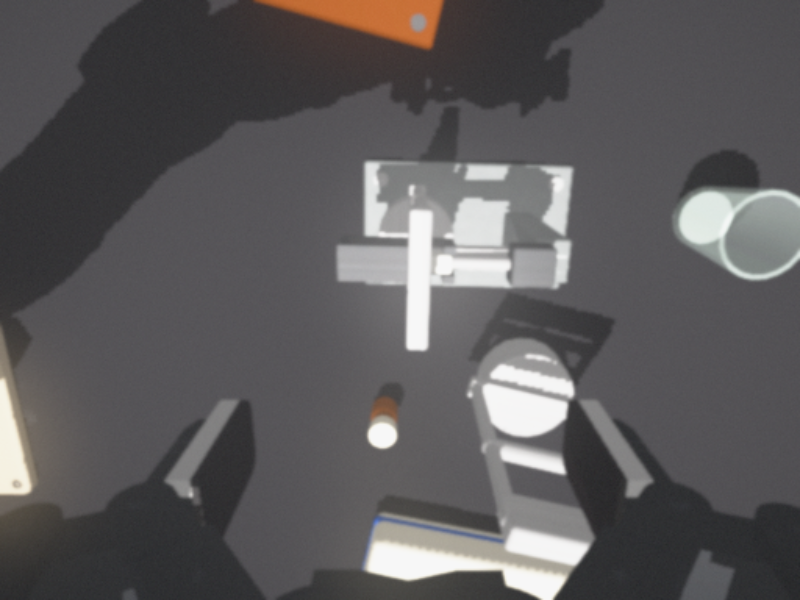

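The wrist view shows the handle (white bar, pixels 407–432 x 210–350) centred at about (503,183) with yaw about −1.2°. The nose and guard are on its left (−x) and the post is on the right. The vial is at (383,430). Next: descend and grip.

Call:
send_rows:
  rows:
    - {"x": 0.3, "y": 0, "z": -4, "roll": -1.3, "claw": 0}
    - {"x": 0.3, "y": 0, "z": -8, "roll": -1.3, "claw": 0}
    - {"x": 0.3, "y": 0, "z": -12, "roll": -1.3, "claw": 0}
    - {"x": 0.3, "y": 0, "z": -14, "roll": -1.3, "claw": 0}
    - {"x": 0.3, "y": 0, "z": -16, "roll": -1.3, "claw": 0}

```text
clock: 3.25
eef_pos: [502.1, 182.7, 190.3]
tool_rot: [-3.139, 0.001, 1.548]
force: [0.9, -0.8, 0.4]
width: 85.4
```

Call:
send_rows:
  rows:
    - {"claw": 0}
    - {"claw": 0}
    - {"claw": 0.4}
    - {"claw": 0.6}
    - {"claw": 0.7}

```text
$.rows[0]: bad value
```

```bash
python3 - <<'E'
from h import *
s=ctrl.read_state();print({k:np.round(s[k],3) for k in ["clock","eef_pos","tool_rot","force","torque","width"]})
im,d=ctrl.get_image("side");cv2.imwrite("pics/d.png",cv2.resize(im[120:250,150:310],(800,600)))
E
```

```text
{'clock': np.float64(3.25), 'eef_pos': array([502.081, 182.719, 190.279]), 'tool_rot': array([-3.139e+00,  1.000e-03,  1.548e+00]), 'force': array([ 0.895, -0.798,  0.358]), 'torque': array([-0.007, -0.029,  0.055]), 'width': np.float64(85.412)}
```

View pics/d.png

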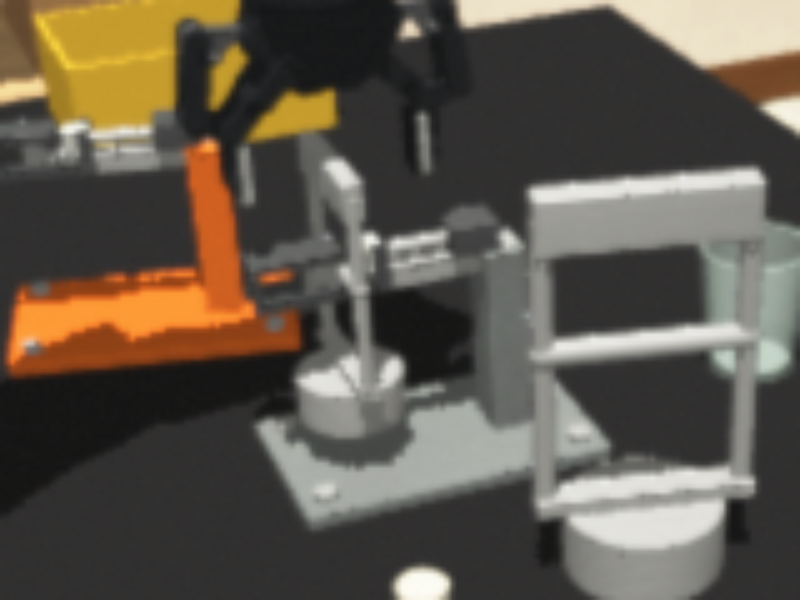

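The fingers straddle the handle at pixels (335,190), well clear of the hook. Each row needs all its keys, so I'll resend the closing with them.

Call:
send_rows:
  rows:
    - {"x": 0, "y": 0, "z": 0, "roll": 0, "claw": 0.4}
    - {"x": 0, "y": 0, "z": 0, "roll": 0, "claw": 0.6}
    - {"x": 0, "y": 0, "z": 0, "roll": 0, "claw": 0.7}
    - {"x": 0, "y": 0, "z": 0, "roll": 0, "claw": 0.8}
    - {"x": 0, "y": 0, "z": 0, "roll": 0, "claw": 0.9}

```text
clock: 3.72
eef_pos: [503.8, 183.3, 193.6]
tool_rot: [3.139, -0.001, 1.548]
force: [0.1, -0.3, -0.9]
width: 25.5
```

Call:
send_rows:
  rows:
    - {"x": 0, "y": 0, "z": 0, "roll": 0, "claw": 1}
    - {"x": 0, "y": 0, "z": 0, "roll": 0, "claw": 1}
    - {"x": 0, "y": 0, "z": 0, "roll": 0, "claw": 1}
    - {"x": 0, "y": 0, "z": 0, "roll": 0, "claw": 1}
    - {"x": 0, "y": 0, "z": 0, "roll": 0, "claw": 1}

```text
clock: 4.13
eef_pos: [502.2, 183.3, 193.3]
tool_rot: [-3.141, -0.0, 1.548]
force: [-2.9, -0.3, 6.6]
width: 10.8
```

Call:
send_rows:
  rows:
    - {"x": 0, "y": 0, "z": 0, "roll": 0, "claw": 1}
    - {"x": 0, "y": 0, "z": 0, "roll": 0, "claw": 1}

```text
clock: 4.3
eef_pos: [502.2, 183.3, 193.3]
tool_rot: [-3.141, -0.0, 1.548]
force: [-3.7, -0.1, 7.9]
width: 10.8
```

Call:
send_rows:
  rows:
    - {"x": 0.1, "y": 0, "z": 0, "roll": 0, "claw": 1}
    - {"x": 0.2, "y": 0, "z": 0, "roll": 0, "claw": 1}
    - {"x": 0.3, "y": 0, "z": 0, "roll": 0, "claw": 1}
    - {"x": 0.3, "y": 0, "z": 0, "roll": 0, "claw": 1}

```text
clock: 4.63
eef_pos: [502.9, 183.3, 193.2]
tool_rot: [-3.136, 0.0, 1.549]
force: [-8.3, 0.0, 11.9]
width: 11.1
```

The vertical reaction is too high, so I'll relieve it upward first.

Call:
send_rows:
  rows:
    - {"x": 0, "y": 0, "z": 0.1, "roll": 0, "claw": 1}
    - {"x": 0, "y": 0, "z": 0.1, "roll": 0, "claw": 1}

```text
clock: 4.8
eef_pos: [503.4, 183.2, 193.4]
tool_rot: [-3.137, 0.001, 1.549]
force: [-5.5, 0.5, 5.3]
width: 10.8
```

Call:
send_rows:
  rows:
    - {"x": 0, "y": 0, "z": 0.1, "roll": 0, "claw": 1}
    - {"x": 0, "y": 0, "z": 0.1, "roll": 0, "claw": 1}

```text
clock: 4.97
eef_pos: [503.9, 183.1, 193.6]
tool_rot: [-3.137, 0.001, 1.549]
force: [-5.1, 1.9, -2.6]
width: 10.9
```

Call:
send_rows:
  rows:
    - {"x": 0.1, "y": 0, "z": 0.03, "roll": 0, "claw": 1}
    - {"x": 0.2, "y": 0, "z": 0.03, "roll": 0, "claw": 1}
    - {"x": 0.3, "y": 0, "z": 0.03, "roll": 0, "claw": 1}
    - {"x": 0.3, "y": 0, "z": 0.03, "roll": 0, "claw": 1}

```text
clock: 5.3
eef_pos: [508.9, 182.8, 193.9]
tool_rot: [-3.141, 0.001, 1.548]
force: [-2.8, 0.6, -9.9]
width: 10.7
```

Call:
send_rows:
  rows:
    - {"x": 0.1, "y": 0, "z": 0, "roll": 0, "claw": 1}
    - {"x": 0.2, "y": 0, "z": 0, "roll": 0, "claw": 1}
    - {"x": 0.2, "y": 0, "z": 0, "roll": 0, "claw": 1}

```text
clock: 5.55
eef_pos: [511.1, 182.6, 194.3]
tool_rot: [-3.141, 0.001, 1.548]
force: [-3.9, 2.1, -10.3]
width: 10.7
```

Call:
send_rows:
  rows:
    - {"x": 0.1, "y": 0, "z": 0, "roll": 0, "claw": 1}
    - {"x": 0.2, "y": 0, "z": 0, "roll": 0, "claw": 1}
    - {"x": 0.2, "y": 0, "z": 0, "roll": 0, "claw": 1}

```text
clock: 5.8
eef_pos: [513.1, 182.7, 194.5]
tool_rot: [-3.141, 0.0, 1.548]
force: [-3.7, -0.1, -10.4]
width: 11.1
```

Call:
send_rows:
  rows:
    - {"x": 0.1, "y": 0, "z": 0, "roll": 0, "claw": 1}
    - {"x": 0.2, "y": 0, "z": 0, "roll": 0, "claw": 1}
    - {"x": 0.2, "y": 0, "z": 0, "roll": 0, "claw": 1}

```text
clock: 6.05
eef_pos: [513.9, 182.7, 194.5]
tool_rot: [-3.139, 0.001, 1.548]
force: [-5.9, -0.8, -7.7]
width: 10.7
```

Call:
send_rows:
  rows:
    - {"x": 0.1, "y": 0, "z": 0, "roll": 0, "claw": 1}
    - {"x": 0.2, "y": 0, "z": 0, "roll": 0, "claw": 1}
    - {"x": 0.2, "y": 0, "z": 0, "roll": 0, "claw": 1}

```text
clock: 6.3
eef_pos: [514.4, 182.7, 194.5]
tool_rot: [-3.136, 0.001, 1.548]
force: [-9.1, 0.5, -4.4]
width: 11.2
```

The x force climbs once the handle reaches about 513.5, which means the bar is at the cheeks (11 mm, within 9–37). I'll back off about 1 mm from contact and lift in small steps, watching the force.

Call:
send_rows:
  rows:
    - {"x": -0.2, "y": 0, "z": 0, "roll": 0, "claw": 1}
    - {"x": -0.45, "y": 0, "z": 0, "roll": 0, "claw": 1}
    - {"x": -0.45, "y": 0, "z": 0, "roll": 0, "claw": 1}

```text
clock: 6.55
eef_pos: [512.2, 182.8, 194.7]
tool_rot: [-3.141, 0.0, 1.548]
force: [-1.8, -0.9, -9.3]
width: 10.9
```

Call:
send_rows:
  rows:
    - {"x": 0, "y": 0, "z": 0.1, "roll": 0, "claw": 1}
    - {"x": 0, "y": 0, "z": 0.2, "roll": 0, "claw": 1}
    - {"x": 0, "y": 0, "z": 0.2, "roll": 0, "claw": 1}

```text
clock: 6.8
eef_pos: [512.9, 183.1, 196.9]
tool_rot: [3.141, -0.0, 1.548]
force: [-3.8, 0.0, -8.8]
width: 10.6
```

Call:
send_rows:
  rows:
    - {"x": 0, "y": 0, "z": 0.1, "roll": 0, "claw": 1}
    - {"x": 0, "y": 0, "z": 0.2, "roll": 0, "claw": 1}
    - {"x": 0, "y": 0, "z": 0.3, "roll": 0, "claw": 1}
    - {"x": 0, "y": 0, "z": 0.4, "roll": 0, "claw": 1}

```text
clock: 7.13
eef_pos: [512.6, 183.1, 200.8]
tool_rot: [3.141, -0.0, 1.548]
force: [-2.6, -0.3, -11.0]
width: 10.9
```

Call:
send_rows:
  rows:
    - {"x": 0, "y": 0, "z": 0.2, "roll": 0, "claw": 1}
    - {"x": 0, "y": 0, "z": 0.4, "roll": 0, "claw": 1}
    - {"x": 0, "y": 0, "z": 0.6, "roll": 0, "claw": 1}
    - {"x": 0, "y": 0, "z": 0.6, "roll": 0, "claw": 1}

```text
clock: 7.47
eef_pos: [513.1, 183.1, 207.4]
tool_rot: [3.14, -0.001, 1.548]
force: [-3.2, -0.4, -6.2]
width: 10.8
```

Call:
send_rows:
  rows:
    - {"x": 0, "y": 0, "z": 0.4, "roll": 0, "claw": 1}
    - {"x": 0, "y": 0, "z": 0.8, "roll": 0, "claw": 1}
    - {"x": 0, "y": 0, "z": 1.2, "roll": 0, "claw": 1}
    - {"x": 0, "y": 0, "z": 1.6, "roll": 0, "claw": 1}
    - {"x": 0, "y": 0, "z": 1.6, "roll": 0, "claw": 1}

```text
clock: 7.88
eef_pos: [514.0, 183.3, 224.1]
tool_rot: [3.138, -0.001, 1.548]
force: [0.6, 0.1, -7.5]
width: 10.9
```

```bash
python3 - <<'E'
from h import *
im,d=ctrl.get_image("side");s=ctrl.read_state();print(np.round(s["eef_pos"],1),np.round(s["force"],1))
cv2.imwrite("pics/e.png",cv2.resize(im[120:250,150:310],(800,600)))
E
```

```text
[513.6 183.2 223.5] [ 0.8 -0.7 -8.1]
```

View pics/e.png

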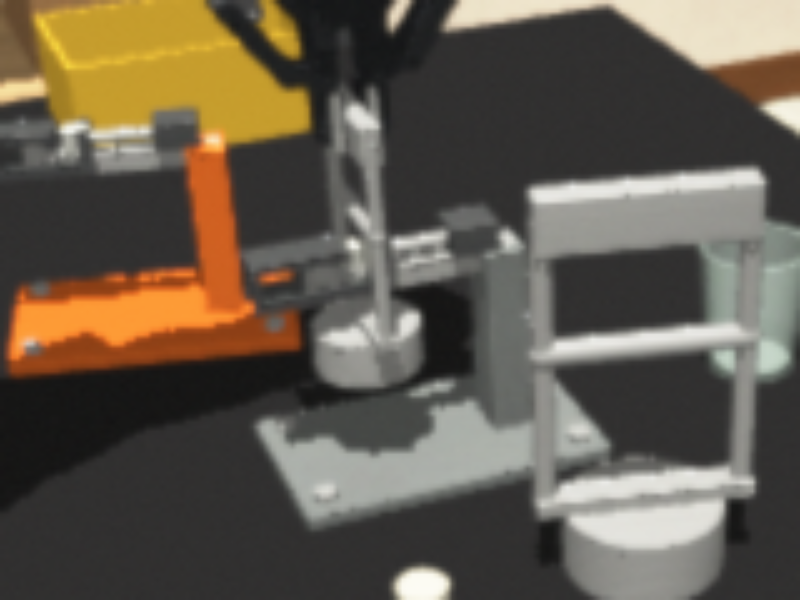

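The bar (360,215) is above the lip with the shoulder still below the arm, after 30 mm of lift. Now out the front along −x.

Call:
send_rows:
  rows:
    - {"x": -0.7, "y": 0, "z": 0, "roll": 0, "claw": 1}
    - {"x": -1.7, "y": 0, "z": 0, "roll": 0, "claw": 1}
    - {"x": -3, "y": 0.1, "z": 0, "roll": 0, "claw": 1}
    - {"x": -4.5, "y": 0.1, "z": 0, "roll": 0, "claw": 1}
    - {"x": -5, "y": 0.1, "z": 0, "roll": 0, "claw": 1}

```text
clock: 8.35
eef_pos: [458.0, 183.8, 222.0]
tool_rot: [-3.136, 0.001, 1.55]
force: [-1.7, -0.1, -9.4]
width: 11.0
```

Call:
send_rows:
  rows:
    - {"x": -1.5, "y": 0, "z": 0, "roll": 0, "claw": 1}
    - {"x": -3, "y": 0.1, "z": 0, "roll": 0, "claw": 1}
    - {"x": -4.5, "y": 0.1, "z": 0, "roll": 0, "claw": 1}
    - {"x": -6, "y": 0.1, "z": 0, "roll": 0, "claw": 1}
    - {"x": -6, "y": 0.1, "z": 0, "roll": 0, "claw": 1}

```text
clock: 8.77
eef_pos: [397.7, 184.4, 222.2]
tool_rot: [-3.136, 0.002, 1.55]
force: [-1.4, -1.6, -7.8]
width: 11.0
```

```bash
python3 - <<'E'
from h import *
s=ctrl.read_state();print({k:np.round(s[k],3) for k in ["clock","eef_pos","tool_rot","force","width"]})
a,_=ctrl.get_image("side");b,_=ctrl.get_image("scene")
cv2.imwrite("pics/f.png",np.hstack([cv2.resize(a[100:260,130:310],(400,400)),cv2.resize(b[90:230,200:340],(400,400))]))
E
```

```text
{'clock': np.float64(8.767), 'eef_pos': array([397.702, 184.438, 222.229]), 'tool_rot': array([-3.136e+00,  2.000e-03,  1.550e+00]), 'force': array([-1.441, -1.562, -7.791]), 'width': np.float64(10.95)}
```

View pics/f.png

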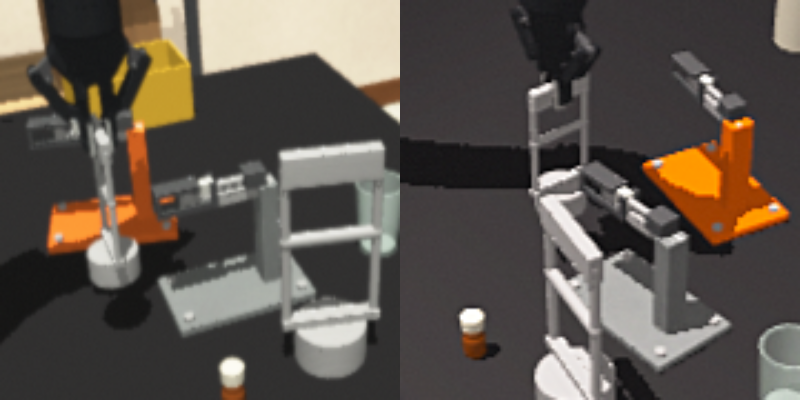

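The weight is clear in front of the nose (side view, disc at (113,262)) and the keeper looks shut. Next: raise it and carry it over to the pan, keeping x at 430 or more and clear of the vial and decoy.

Call:
send_rows:
  rows:
    - {"x": 0, "y": 0, "z": 1.5, "roll": 0, "claw": 1}
    - {"x": 0, "y": 0, "z": 3.5, "roll": 0, "claw": 1}
    - {"x": 0, "y": 0, "z": 6, "roll": 0, "claw": 1}
    - {"x": 0.5, "y": -2, "z": 7.5, "roll": 0, "claw": 1}
    - {"x": 1, "y": -4.5, "z": 8, "roll": 0, "claw": 1}

```text
clock: 9.28
eef_pos: [415.1, 142.6, 305.5]
tool_rot: [3.134, -0.005, 1.552]
force: [2.3, -0.4, -8.8]
width: 10.8
```

Call:
send_rows:
  rows:
    - {"x": 1, "y": -3.3, "z": 0, "roll": 0, "claw": 1}
    - {"x": 2, "y": -6.6, "z": 0, "roll": 0, "claw": 1}
    - {"x": 3, "y": -10, "z": 0, "roll": 0, "claw": 1}
    - {"x": 4, "y": -13, "z": 0, "roll": 0, "claw": 1}
    - {"x": 5, "y": -16, "z": 0, "roll": 0, "claw": 1}

```text
clock: 9.7
eef_pos: [463.3, -22.2, 302.8]
tool_rot: [3.14, 0.0, 1.547]
force: [0.7, -0.5, -8.1]
width: 10.7
```

Call:
send_rows:
  rows:
    - {"x": 1.5, "y": -3.2, "z": 0, "roll": 0, "claw": 1}
    - {"x": 3, "y": -6.4, "z": 0, "roll": 0, "claw": 1}
    - {"x": 4.5, "y": -9.6, "z": 0, "roll": 0, "claw": 1}
    - {"x": 6, "y": -12.8, "z": 0, "roll": 0, "claw": 1}
    - {"x": 7.5, "y": -16, "z": 0, "roll": 0, "claw": 1}

```text
clock: 10.12
eef_pos: [538.3, -182.2, 302.4]
tool_rot: [3.141, 0.0, 1.548]
force: [0.1, 1.7, -7.4]
width: 10.9
```

Call:
send_rows:
  rows:
    - {"x": 1, "y": -2.5, "z": 0, "roll": 0, "claw": 1}
    - {"x": 2, "y": -4.5, "z": 0, "roll": 0, "claw": 1}
    - {"x": 2.7, "y": -6.4, "z": 0, "roll": 0, "claw": 1}
    - {"x": 2.7, "y": -6.8, "z": 0, "roll": 0, "claw": 1}
    - {"x": 2.7, "y": -6.8, "z": 0, "roll": 0, "claw": 1}

```text
clock: 10.53
eef_pos: [564.2, -251.2, 301.8]
tool_rot: [-3.141, 0.002, 1.544]
force: [-0.4, 0.5, -7.9]
width: 10.8
```

```bash
python3 - <<'E'
from h import *
s=ctrl.read_state();print({k:np.round(s[k],3) for k in ["clock","eef_pos","tool_rot","force","width"]})
ims=[]
for cam in ["side","scene","wrist"]:
    im,d=ctrl.get_image(cam);ims.append(im);P=cloud(cam,d);m=(d>0)&(P[...,2]>63)&(P[...,2]<74)&(np.hypot(P[...,0]-564,P[...,1]+248)<80);q=P[m]
    if len(q)>20:
        h=cv2.convexHull(q[:,:2].astype(np.float32));print(cam,len(q),"circ",np.round(cv2.minEnclosingCircle(h)[0],1),np.round(cv2.minEnclosingCircle(h)[1],1),"ell",np.round(cv2.fitEllipse(h)[0],1),np.round(cv2.fitEllipse(h)[1],1),np.median(q[:,2]))
    x,y,_=s["eef_pos"]
    m=(d>0)&(P[...,2]>105)&(P[...,2]<180)&(np.hypot(P[...,0]-x,P[...,1]-y)<60);q=P[m]
    if len(q)>20: print(cam,"disc",q.min(0).round(),q.max(0).round(),len(q))
    for r in ctrl.place_of(cam,"pan")[:1]: print("pan",np.round(ray_z(cam,r["uv"],68)),r["confidence"])
cv2.imwrite("pics/g.png",np.hstack([cv2.resize(ims[0][100:384,200:484],(400,400)),cv2.resize(ims[2],(400,300))[:, :].copy() if 0 else cv2.resize(ims[2],(400,400))]))
E
```

```text
{'clock': np.float64(10.533), 'eef_pos': array([ 564.249, -251.248,  301.781]), 'tool_rot': array([-3.141e+00,  2.000e-03,  1.544e+00]), 'force': array([-0.359,  0.493, -7.93 ]), 'width': np.float64(10.823)}
side 2391 circ [ 563.5 -247.9] 60.4 ell [ 563.4 -247.9] [118.8 120.1] 65.35007387611745
side disc [ 532. -290.  145.] [ 591. -212.  180.] 785
pan [577. 348.  68.] 0.65
scene 1128 circ [ 566.1 -248.7] 61.9 ell [ 566.2 -248.2] [118.6 123. ] 68.96544517391345
scene disc [ 534. -283.  146.] [ 598. -209.  180.] 305
pan [ 558. -246.   68.] 0.79
wrist 5064 circ [ 565.1 -247.3] 59.8 ell [ 565.1 -247.1] [118.7 119.1] 68.42597495364149
wrist disc [ 535. -271.  151.] [ 594. -206.  180.] 2584
```

View pics/g.png

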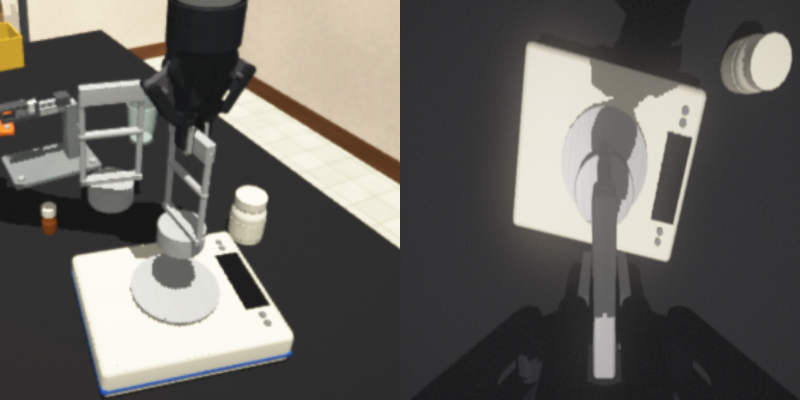

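The weight hangs upright over the pan. The wrist and side cameras both say to shift about +1 mm in x and +3.5 mm in y. Underside contact should come at a TCP height near 221.

Call:
send_rows:
  rows:
    - {"x": 0.1, "y": 0.35, "z": -1.5, "roll": 0, "claw": 1}
    - {"x": 0.1, "y": 0.35, "z": -3.5, "roll": 0, "claw": 1}
    - {"x": 0.1, "y": 0.35, "z": -5.5, "roll": 0, "claw": 1}
    - {"x": 0.1, "y": 0.35, "z": -6.8, "roll": 0, "claw": 1}
    - {"x": 0.1, "y": 0.35, "z": -7.3, "roll": 0, "claw": 1}

```text
clock: 11.25
eef_pos: [564.3, -243.0, 227.5]
tool_rot: [-3.138, -0.002, 1.549]
force: [-1.7, 0.7, -7.7]
width: 10.8
```

Call:
send_rows:
  rows:
    - {"x": 0, "y": 0, "z": -0.1, "roll": 0, "claw": 1}
    - {"x": 0, "y": 0, "z": -0.2, "roll": 0, "claw": 1}
    - {"x": 0, "y": 0, "z": -0.3, "roll": 0, "claw": 1}
    - {"x": 0, "y": 0, "z": -0.4, "roll": 0, "claw": 1}
    - {"x": 0, "y": 0, "z": -0.4, "roll": 0, "claw": 1}

```text
clock: 11.67
eef_pos: [565.9, -244.6, 226.3]
tool_rot: [3.14, 0.0, 1.548]
force: [0.8, 0.3, -7.9]
width: 10.9
```

Call:
send_rows:
  rows:
    - {"x": 0, "y": 0, "z": -0.1, "roll": 0, "claw": 1}
    - {"x": 0, "y": 0, "z": -0.15, "roll": 0, "claw": 1}
    - {"x": 0, "y": 0, "z": -0.2, "roll": 0, "claw": 1}
    - {"x": 0, "y": 0, "z": -0.2, "roll": 0, "claw": 1}

```text
clock: 12.0
eef_pos: [565.5, -244.4, 223.6]
tool_rot: [-3.142, -0.0, 1.548]
force: [-0.3, -0.8, -7.6]
width: 10.4
```

Call:
send_rows:
  rows:
    - {"x": 0, "y": -0.3, "z": 0, "roll": 0, "claw": 1}
    - {"x": 0, "y": -0.3, "z": -0.1, "roll": 0, "claw": 1}
    - {"x": 0, "y": -0.3, "z": -0.15, "roll": 0, "claw": 1}
    - {"x": 0, "y": -0.3, "z": -0.15, "roll": 0, "claw": 1}

```text
clock: 12.33
eef_pos: [565.4, -247.7, 222.0]
tool_rot: [-3.141, 0.0, 1.548]
force: [-0.5, 0.4, -7.9]
width: 10.7
```

Call:
send_rows:
  rows:
    - {"x": 0, "y": 0, "z": -0.05, "roll": 0, "claw": 1}
    - {"x": 0, "y": 0, "z": -0.1, "roll": 0, "claw": 1}
    - {"x": 0, "y": 0, "z": -0.1, "roll": 0, "claw": 1}

```text
clock: 12.58
eef_pos: [565.7, -247.7, 221.8]
tool_rot: [3.141, 0.0, 1.548]
force: [-2.3, -0.2, -1.3]
width: 10.6
```

It's in contact, with the load almost fully on the pan. A last half millimetre, then open.

Call:
send_rows:
  rows:
    - {"x": 0, "y": 0, "z": -0.05, "roll": 0, "claw": 1}
    - {"x": 0, "y": 0, "z": -0.05, "roll": 0, "claw": 1}

```text
clock: 12.75
eef_pos: [565.8, -247.9, 221.8]
tool_rot: [3.14, 0.001, 1.548]
force: [-3.0, -0.7, 4.2]
width: 10.8
```

Call:
send_rows:
  rows:
    - {"x": 0, "y": 0, "z": 0, "roll": 0, "claw": 0.75}
    - {"x": 0, "y": 0, "z": 0, "roll": 0, "claw": 0.6}
    - {"x": 0, "y": 0, "z": 0, "roll": 0, "claw": 0.3}
    - {"x": 0, "y": 0, "z": 0, "roll": 0, "claw": 0}
    - {"x": 0, "y": 0, "z": 0, "roll": 0, "claw": 0}

```text
clock: 13.17
eef_pos: [565.8, -247.4, 220.6]
tool_rot: [3.141, 0.0, 1.548]
force: [-0.6, 0.0, -0.9]
width: 69.1
```

Call:
send_rows:
  rows:
    - {"x": 0, "y": 0, "z": 0, "roll": 0, "claw": 0}
    - {"x": 0, "y": 0, "z": 0, "roll": 0, "claw": 0}
    - {"x": 0, "y": 0, "z": 0, "roll": 0, "claw": 0}

```text
clock: 13.42
eef_pos: [565.6, -247.5, 220.6]
tool_rot: [3.141, -0.0, 1.548]
force: [0.7, 0.4, -0.1]
width: 85.5
```

Retreat straight up and check.

Call:
send_rows:
  rows:
    - {"x": 0, "y": 0, "z": 1.5, "roll": 0, "claw": 0}
    - {"x": 0, "y": 0, "z": 4, "roll": 0, "claw": 0}
    - {"x": 0, "y": 0, "z": 7, "roll": 0, "claw": 0}
    - {"x": 0, "y": 0, "z": 10, "roll": 0, "claw": 0}
    - {"x": 0, "y": 0, "z": 12, "roll": 0, "claw": 0}

```text
clock: 13.83
eef_pos: [566.2, -247.9, 343.7]
tool_rot: [3.138, 0.001, 1.548]
force: [0.6, -0.3, 0.3]
width: 85.5
```

Call:
send_rows:
  rows:
    - {"x": 0, "y": 0, "z": 0, "roll": 0, "claw": 0}
    - {"x": 0, "y": 0, "z": 0, "roll": 0, "claw": 0}
    - {"x": 0, "y": 0, "z": 0, "roll": 0, "claw": 0}

```text
clock: 14.08
eef_pos: [565.0, -247.2, 339.7]
tool_rot: [-3.14, -0.001, 1.548]
force: [-0.7, 0.2, -0.6]
width: 85.5
```

```bash
python3 - <<'E'
from h import *
s=ctrl.read_state();print({k:np.round(s[k],3) for k in ["clock","eef_pos","force","width"]})
ims=[]
for cam in ["side","scene","wrist"]:
    im,d=ctrl.get_image(cam);ims.append(im);P=cloud(cam,d)
    for nm,z0,z1 in [("handle",216,240),("pan",63,73),("disc+",80,100)]:
        q=P[(d>0)&(P[...,2]>z0)&(P[...,2]<z1)&(np.hypot(P[...,0]-564,P[...,1]+248)<75)]
        if len(q)>20:
            rc=cv2.minAreaRect(q[:,:2].astype(np.float32));print(cam,nm,len(q),np.round(rc[0],1),np.round(rc[1],1),"z",q[:,2].min().round(),q[:,2].max().round())
cv2.imwrite("pics/i.png",np.hstack([cv2.resize(ims[0][90:374,140:424],(400,400)),cv2.resize(ims[1][110:310,130:330],(400,400))]))
E
```

```text
{'clock': np.float64(14.083), 'eef_pos': array([ 564.979, -247.163,  339.699]), 'force': array([-0.687,  0.225, -0.616]), 'width': np.float64(85.507)}
side handle 464 [ 563.2 -247.5] [78.8 12.4] z 216.0 236.0
side pan 1590 [ 561.8 -250.1] [114.8 118.4] z 63.0 73.0
side disc+ 533 [ 562.9 -248. ] [63.7 59.4] z 80.0 100.0
scene handle 281 [ 568.8 -246.5] [19.7 79.8] z 216.0 240.0
scene pan 661 [ 567.1 -249.1] [117.3 118.3] z 63.0 73.0
scene disc+ 229 [ 567.4 -246.7] [59.1 62.7] z 80.0 100.0
wrist handle 1754 [ 566.  -245.4] [77.9 11.7] z 216.0 240.0
wrist pan 5125 [ 565.2 -246.5] [117.4 119.2] z 65.0 72.0
wrist disc+ 1428 [ 565.8 -245.6] [56.3 58.8] z 80.0 100.0
```

View pics/i.png

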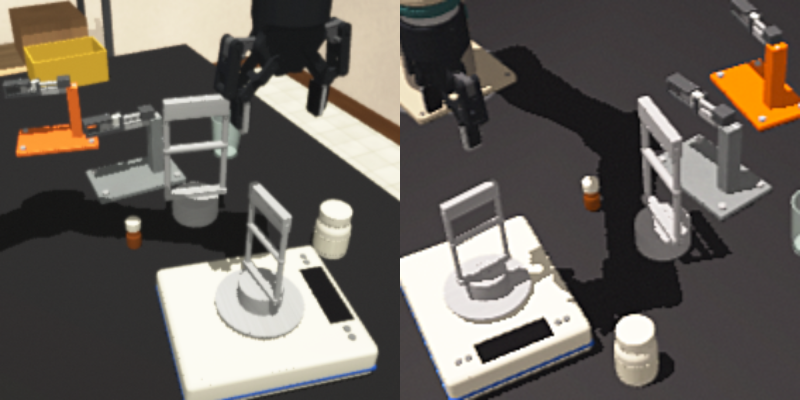

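The weight stands upright on the pan (side view, disc at (262,290)), within about 2 mm of its centre in all three cameras. The gripper is clear and the vial, jar and beaker haven't moved. Handing in.

```bash
python3 -c "
from cell import ctrl
print(ctrl.finish_job())"
```

```text
the job is handed in; nothing more can be done
None
```

The small check weight is off the grey hook and standing upright on the balance pan, released. I handed the job in at about 14 s on the clock; no verdict is reported.

- **Unhooking:** I gripped the handle, pressed the keeper back about 11 mm until the bar met the cheeks, and backed off about 1 mm. I then lifted 30 mm over the lip, went 110 mm out the front, raised it and carried it across.
- **Placing:** I set it down in sub-millimetre steps. The load on the pan before release was the weight itself plus about 4 N.
- **Last checks:** All three cameras put the weight within about 3 mm of the pan's centre. The handle and disc centres agree within 1.5 mm, so it is upright. The gripper is open about 120 mm above where it let go, with forces near zero. The vial and jar look unmoved by eye. The beaker only shows partly in the last picture.
- **Not ideal:**
  - Early in the press I was pushing down on the hook by about 12 N. With the weight added, that is roughly 20 N by estimate, against the 25 N limit. I eased it off before going on.
  - The cameras differ by up to 5 mm in absolute x, so I relied on positions relative to the pan.
  - The keeper looked shut in the pictures, but I had no direct reading of it.

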